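# Fit the retaining ring on the wheel axle

## Robot

A 7-joint arm with a two-finger parallel gripper is mounted at the origin on the work surface. World frame = base frame: x ahead of the robot, y to its left, z up, the work surface at z = 0. Lengths are in m, angles in rad, forces in N, time in s.
With the tool pointing down it reaches from about 0.4 to 0.875 m from the base axis. Payload 6.5 kg.
Tool frame: the origin (TCP) lies at the very end of the fingers, on their centre line; the grasp point (between the pads) lies 19 mm behind it (ctrl.pinch_z is the distance from the TCP to the grasp point, in m); z points along the fingers, y is the line along which they close (so a half turn about z gives the same grasp; the last joint's range is limited). The gripper opens to 88 mm and grips with 3 to 60 N. Pads are 18 mm wide; open, the fingers measure 123 mm over their backs; the gripper's body (75 mm by 187 mm) begins 45 mm behind the grasp point.
Start: joints at [1.116, 0.536, -0.004, 1.538, 0.003, 1.067, -0.071], TCP at [0.246, -0.601, 0.239] pointing down, gripper open.
Joint ranges: [-2.7, 2.7], [-0.37, 2.16], [-1.27, 1.26], [0.24, 2.4], [-1.31, 4.45], [0.19, 1.91], [-2.76, 2.76]. Speed limits (rad/s): [2.39, 2.39, 3.14, 3.14, 3.14, 3.14, 3.14].

## Interface

Orientations are given as a unit quaternion [w, x, y, z].
In Python, from bench import status, grab_frame, workorder, recognise, place_of, ctrl gives the robot as it stands.
- The arm moves only by the tool step_arm, never from a script. Its argument "motion" is a list that holds one entry, the list of rows, each a list of 5 numbers: the shift along the tool's x, y, z in mm, then the turn about the tool's z in degrees, then the opening, from -1 (shut) to 1 (fully open). A call has 1 to 12 rows; each row shifts and turns the commanded pose from where the row before left it, along the tool's axes as they then stand; what a row does not reach is not made up. A row lasts 1/8 s, in which the tool goes at most 62.5 mm and 10.7 degrees, less where a joint would pass 70% of its speed; a pose out of reach is approached as far as the arm can. A call with a gripper value outside its range is refused whole. The fingers move at their own pace and stop on an object; "newtons" is the grip in N (left out, the last holds). Time passes only in rows, so rows that do not move let the fingers close. It gives the time, the measured TCP pose, the force, the opening and the grip force at its end, in the units of the state.
- status.sense(): the state, without advancing time (a new reading comes with each control period).
- grab_frame(name): name is "side" or "top"; returns a dict with "image" (384x512x3 uint8, red, green, blue), "range_z" (384x512 float32, m along the optical axis (not along the pixel's ray), 0 where there is no reading), "mtx" (3x3 intrinsics, pixels), "view" (4x4, takes a point from world to camera coordinates). Camera axes: x right, y down, z forward; pixel columns grow to the right and rows downward; lengths in m; the calibration is good to about 2 mm. A picture is of the moment at which its call begins.
- workorder.job_done(): hands the job in; it is judged then, once.
Trained networks look in a picture, given as the dict that the camera call returned (one of the last four; its "shot" number tells which), for a name from the list of things; names that differ only in an ending like _2 or _b are one class to them, and where a whole thing is asked for, a point or a joint stands for the part that bears it (a point fixed in the world has none). Each returns a list of dicts, best first, with "confidence" (0 to 1); they miss things now and then, are a little off and sometimes report something else, mostly with a low value. They report only what shows in the picture. A call takes as long as a camera call. They do not tell look-alikes from the thing itself.
- recognise(label, picture): "position" ([column, row] in pixels, amid what is visible of it).
- place_of(label, picture): "position" ([column, row] in pixels: a listed point, or the origin of a listed thing).
The state is a dict: "t": time; "joints": joint angles; "dq": joint speeds; "effort": joint torques, N m; "tool_pos": TCP position; "ee_rot": TCP orientation; "wrist_force": force on the tool from outside, world axes, zero at the start; "torque": the same for the moment, N m; "gripper_width": finger opening in m; "grip_force": force on a finger pad.
Only numpy, scipy, OpenCV 4.12 (cv2) and the standard library are available. Lean on these libraries where they do the work, as an engineer would, in place of code of your own. Each camera call takes 0.05 s, during which the arm holds its last target. There are 200 camera calls.

## Task

Take the red-handled ring pliers from their grey rest, spread the open steel retaining ring with them and lift it off its wooden block, then slide it down over the end of the wheel's axle and let it snap closed into the groove above the hub, lying flat and fully home. Lay the pliers back flat on the grey rest, let go, and leave the other things on the bench where they are.

Things in the scene. Friction and masses are not known exactly. Their poses are not given: they have to be found in the camera images.
- pliers_grip (a point): Ring pliers (170 g, red handles): point half-way up between the handles, 12 mm behind the balance. Axes: x handles to tips, y left, z up. Handles 20 mm tall (their underside 10 mm below this point is what rests), 10 mm thick, from 25 mm ahead of this point to 45 mm behind; here 66 mm over their outer faces at rest. Hinge 48 mm ahead, tips 128 mm ahead. The point stays midway as they are squeezed.
- pliers_tips (a point): Lower end of the pliers' bent-down tips, midway between them, 29 mm below pliers_grip. Together at rest the tips are 11 mm wide (y), 8 mm long (x). Each has an upright V notch in its outer face, from its lower end to 16 mm up, where the flat jaw overhangs it. Notch bottoms: 4 mm apart at rest, 38 mm at full spread.
- pliers_left (a joint): Left jaw angle of the pliers (the right mirrors it): 0 at rest, tips together; 0.22 rad at full spread, a stop, the handles then 45 mm over their outer faces at pliers_grip. Squeezing the handles opens the tips; a spring opposes it (9 N at rest, with the ring about 20 N at full spread). Squeezed to 63.5 mm only, the spring lets one carry the pliers with the tips nearly together (4 mm wider).
- ring_mid (a point): Middle of the retaining ring (32 g, about 62 mm long, 58 mm wide, 4 mm thick, inner opening 41 mm), half-way up its thickness. Axes: x from the gap to the closed back, z up. A bow at the back carries two sprung arms; each arm ends beside the gap in an upright brass post, 6 mm thick, 18 mm tall from the ring's underside. Posts 26 mm apart between centres when closed.
- ring_gap (a point): Midway between the ring's brass posts at the height of its underside, 31 mm behind ring_mid. The pliers' tips go down between the posts here, pliers' x along ring's x, lower ends 5.5 mm above the underside (above the 4 mm arms); spread fully, the posts sit in the V notches and the arms' spring (5 N a post) holds the ring on the tips by friction, to be lifted.
- ring_eye (a point): Centre of the opening when the ring is fully spread, at the height of its underside; 3 mm from ring_mid towards the gap. With this point on the axle's axis the fully spread ring passes the axle end with about 1.5 mm to spare all round; let go there, it closes and centres itself in the groove.
- ring_left (a joint): Opening of the left arm of the ring: 0 closed, about 0.23 rad when the pliers are at their full spread.
- ring_right (a joint): Opening of the right arm of the ring, likewise.
- axle_seat (a point): Wheel lying on a 130 mm square blue plate fixed to the bench, steel axle upright. Point on the axle's axis in the plane of the flat hub face (74 mm across, 46 mm above the bench). Right above it is the groove, 40 mm in diameter, 6 mm high, then the axle end, 44 mm in diameter, its top 16.5 mm above this point. Seated, the ring lies on the hub face, in any direction, ring_mid 2 mm above this point.
- rest: Grey tool rest fixed to the bench, 120 mm (x) by 110 mm (y) by 30 mm tall; the origin is the centre of its underside. The pliers lie on top of it with the handles flat and the bent tips overhanging past its +x edge.
- stand: Wooden block with a dark pad, 110 mm square and 25 mm tall, fixed to the bench, on which the ring lies; the origin is the centre of its underside.
- oil_at (a point): Bystander: blue bottle, 60 mm in diameter, 150 mm tall.
- tape_at (a point): Bystander: yellow tape measure, 68 mm in diameter, 30 mm tall.
- tube_at (a point): Bystander: blue square steel tube, 140 mm by 40 mm by 40 mm.
- spare_at (a point): Bystander: spare black roller, 100 mm in diameter, 30 mm tall.
Mind the look-alikes: they are no part of the job. Leave any turquoise look-alike of the part that bears pliers_grip alone.

How it is judged:
On the way, in this order (a step that is already met when the one before it is completed fails the run):
1. the ring hangs spread on the pliers, lifted clear of its block (value of joint each of ring_left, ring_right above 0.14 rad and contact force between ring and pliers above 1 N and height (world z) of ring_mid above 0.047 m), for 0.2 s.
2. the ring has closed in the axle groove, lying flat on the hub (value of joint each of ring_left, ring_right below 0.06 rad and horizontal distance between ring_mid and axle_seat below 0.0025 m and distance between ring_mid and axle_seat below 0.0045 m), for 0.2 s.
At the end, for the whole second after the job is handed in: Ring closed in the groove (arms within 0.06 rad of closed), centred within 2.5 mm, flat on the hub (tilt < 0.08 rad, middle < 4.5 mm from axle_seat); pliers flat on the grey rest (grip within about 40 mm of its centre, 36 to 45 mm high, tilt < 0.1 rad); both at rest (all of step 2 and angle between ring_mid's own z axis and vertical below 0.08 rad and x of pliers_grip in the frame of rest between -0.05 and 0.045 m and y of pliers_grip in the frame of rest between -0.04 and 0.04 m and z of pliers_grip in the frame of rest between 0.036 and 0.045 m and angle between pliers_grip's own z axis and vertical below 0.1 rad and linear speed of each of pliers, ring below 0.02 m/s); the robot touches nothing.
It fails at once if a bystander (bottle, tape measure, tube, spare roller) was pushed more than 30 mm (distance of any of oil_at, tape_at, tube_at, spare_at from where it was at the start of the episode above 0.03 m).
It also fails if it takes over 58 s, if anything falls off the work surface, if the arm or the gripper's body presses on something with over 40 N, if the wrist force passes 120 N, or if a joint passes its speed limit or range.

## Working session

There is one attempt and no reset: what is moved stays moved. The work goes in short steps, Python scripts to look and compute and a tool call to move; the robot and the scene stay as the last step left them, time stands still between calls to the robot, and variables do not carry over. Pictures are saved under pics/ and viewed, at most 10 in all, crops included, and the job is handed in when it is done.

Besides the shell and the picture viewer there is one more tool, called after "Emit:" as a command line: name --argument value ..., lists and objects as JSON in quotes. step_arm: Moves the arm, as the interface text tells. Its arguments: {"type":"object","properties":{"motion":{"type":"array","items":{"type":"array","items":{"type":"array","items":{"type":"number"}}}},"newtons":{"type":"number"}},"required":["motion"]}

```bash
mkdir -p pics; ls; cat > h.py <<'E'
import numpy as np, cv2
from bench import status, grab_frame, workorder, recognise, place_of, ctrl
def ray(f,px):
    K,V=np.array(f['mtx']),np.array(f['view']); R,t=V[:3,:3],V[:3,3]
    d=R.T@np.linalg.inv(K)@np.array([px[0],px[1],1.]); return -R.T@t,d
def at_z(f,px,z):
    c,d=ray(f,px); return c+d*(z-c[2])/d[2]
def at_depth(f,px):
    c,d=ray(f,px); u,v=int(round(px[0])),int(round(px[1]))
    p=f['range_z'][max(v-1,0):v+2,max(u-1,0):u+2]; p=p[p>0]
    return c+d*np.median(p) if p.size else None
def cloud(f):
    K,V=np.array(f['mtx']),np.array(f['view']); z=f['range_z']; v,u=np.indices(z.shape)
    P=np.stack([(u-K[0,2])/K[0,0]*z,(v-K[1,2])/K[1,1]*z,z],-1)
    return (P-V[:3,3])@V[:3,:3]
def proj(f,p):
    q=np.array(f['mtx'])@(np.array(f['view'])@np.r_[p,1])[:3]; return q[:2]/q[2]
def save(f,n): cv2.imwrite(f'pics/{n}.png',f['image'][:,:,::-1])
E
python3 - <<'E'
from h import *
np.set_printoptions(precision=4,suppress=True)
print(status.sense())
Z=dict(pliers_grip=.04,pliers_tips=.011,ring_mid=.027,ring_gap=.025,ring_eye=.025,axle_seat=.046,rest=0,stand=0,oil_at=None,tape_at=None,tube_at=None,spare_at=None)
for c in('top','side'):
    f=grab_frame(c); save(f,c+'0'); C=np.linalg.inv(f['view']); print(c,C[:3,3],f['mtx'][0][0])
    for n,z in Z.items():
        for r in place_of(n,f)[:3]:
            print(n,np.array(r['position']),round(r['confidence'],2),at_z(f,r['position'],z)if z is not None else at_depth(f,r['position']),at_depth(f,r['position']))
E
```

```text
pics
{'t': 0.0, 'joints': array([ 1.1158,  0.5372, -0.0044,  1.5388,  0.0026,  1.0673, -0.0712]), 'dq': array([ 0.0006, -0.0006,  0.0018,  0.0005,  0.0015, -0.0007,  0.0013]), 'effort': array([ -0.0013, -57.0984,   0.9898, -25.1603,  -0.0564,   0.018 ,
         0.0002]), 'tool_pos': array([ 0.2461, -0.601 ,  0.2378]), 'ee_rot': array([-0.0008,  0.9812,  0.1932, -0.0002]), 'wrist_force': array([ 0.6835, -0.5036,  0.2132]), 'torque': array([ 0.0223, -0.0014, -0.0244]), 'grip_force': 0.0, 'gripper_width': 0.08826766885335725}
top [0.463  0.021  1.4273] 411.5554035853469
pliers_grip [333.  124.9] 0.86 [ 0.8407 -0.2832  0.04  ] [ 0.8518 -0.2922 -0.0008]
pliers_grip [262.2 231.9] 0.53 [ 0.4773 -0.0297  0.04  ] [ 0.4774 -0.0301  0.028 ]
pliers_tips [253.4 194.6] 0.8 [ 0.6067 -0.0033  0.011 ] [ 0.604  -0.0028  0.0369]
pliers_tips [340.9 162.6] 0.65 [ 0.7132 -0.3117  0.011 ] [ 0.7145 -0.3134  0.0036]
ring_mid [329.1 193.9] 0.46 [ 0.6024 -0.2626  0.027 ] [ 0.6028 -0.2634  0.0231]
ring_gap [330.7 198.7] 0.6 [ 0.5859 -0.2678  0.025 ] [ 0.5859 -0.2677  0.0255]
ring_gap [326.  194.7] 0.19 [ 0.6   
[... 1434 characters left out ...]
.0238]
ring_gap [257.  294.6] 0.47 [ 0.5806 -0.2721  0.025 ] [ 0.5806 -0.2718  0.0246]
ring_eye [266.7 288.9] 0.66 [ 0.6027 -0.2596  0.025 ] [ 0.6028 -0.259   0.0241]
axle_seat [254.7 148.9] 0.88 [0.6269 0.2414 0.046 ] [0.6246 0.2211 0.0597]
axle_seat [268.9 283.8] 0.27 [ 0.6062 -0.2622  0.046 ] [ 0.6091 -0.2466  0.0244]
rest [210.6 223. ] 0.77 [ 0.4851 -0.0262 -0.    ] [ 0.4868 -0.0668  0.0402]
stand [268.1 288.7] 0.79 [ 0.6091 -0.2418  0.    ] [ 0.6058 -0.259   0.0244]
oil_at [315.4 168.1] 0.62 [0.7732 0.0664 0.094 ] [0.7732 0.0664 0.094 ]
tube_at [258.5 367.5] 0.58 [ 0.5661 -0.4315  0.0391] [ 0.5661 -0.4315  0.0391]
spare_at [234.2 129.7] 0.76 [0.5719 0.3914 0.0269] [0.5719 0.3914 0.0269]
```

```bash
python3 - <<'E'
from h import *
f=cv2.imread('pics/top0.png')[100:260,120:400]
cv2.imwrite('pics/top_c.png',cv2.resize(f,None,fx=2.85,fy=2.85,interpolation=cv2.INTER_CUBIC))
f=cv2.imread('pics/side0.png')[100:390,150:440]
cv2.imwrite('pics/side_c.png',cv2.resize(f,None,fx=2.05,fy=2.05,interpolation=cv2.INTER_CUBIC))
E
```

```text
(no output)
```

View pics/top_c.png

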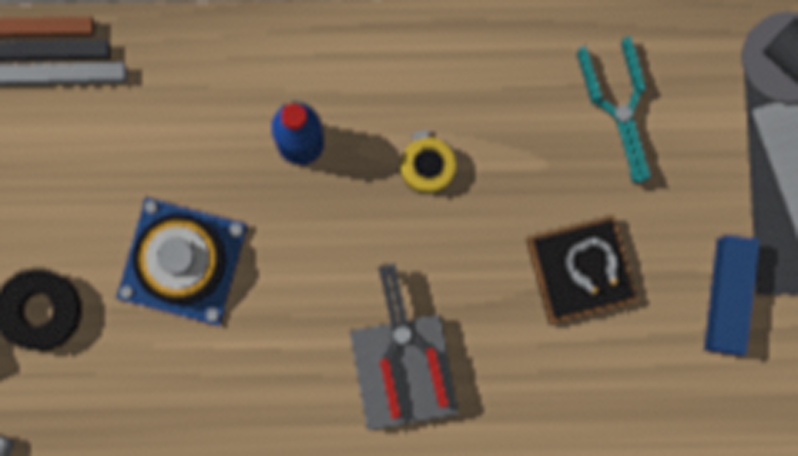

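View pics/side_c.png

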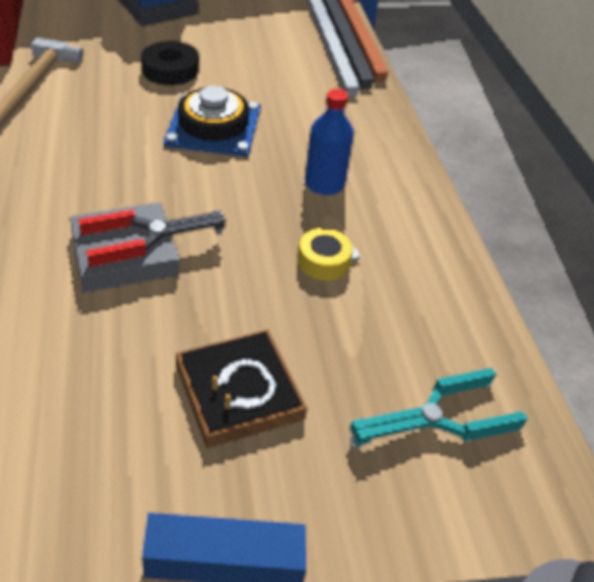

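The red pliers lie on the grey rest (top crop ~(415,370)), pointing up, which is +x. The ring is on the dark block with its gap and brass posts towards the robot (~(603,288)). The wheel is at (180,257). The turquoise pliers at (625,110) are the decoy. Next I refine the positions with colour masks.

```bash
cat >> h.py <<'E'
def redmask(f):
    a=f['image'].astype(int); return (a[...,0]>110)&(a[...,0]>2*a[...,1])&(a[...,0]>2*a[...,2])
def pts(f,m,z):
    v,u=np.nonzero(m); return np.array([at_z(f,(a,b),z) for a,b in zip(u,v)])
E
python3 - <<'E'
from h import *
np.set_printoptions(precision=4,suppress=True)
f=grab_frame('top'); g=grab_frame('side')
m=redmask(f); P=pts(f,m,.05); P=P[(abs(P[:,0]-.48)<.08)&(abs(P[:,1]+.03)<.08)]
c=P.mean(0)
_,l,_=cv2.kmeans(P[:,:2].astype(np.float32),2,None,(3,50,1e-4),5,0); l=l.ravel()
for k in(0,1):
    Q=P[l==k,:2]; w,V=np.linalg.eigh(np.cov(Q.T)); d=V[:,1]*np.sign(V[0,1]); print('handle',len(Q),Q.mean(0),np.arctan2(d[1],d[0]))
print('n',len(P))
# ring: bright on pad
for n,fr in(('top',f),('side',g)):
    a=fr['image'].astype(int); 
    X=pts(fr,a.min(2)>120,.029); X=X[(abs(X[:,0]-.605)<.05)&(abs(X[:,1]+.25)<.05)]; 
    A=np.c_[2*X[:,:2],np.ones(len(X))]; s=np.linalg.lstsq(A,(X[:,:2]**2).sum(1),rcond=None)[0]
    print(n,'ring',len(X),X.mean(0),'circ',s[:2],np.sqrt(s[2]+s[0]**2+s[1]**2),'minmax',X.min(0),X.max(0))
    b=(a[...,0]>90)&(a[...,0]-a[...,2]>35)&(a[...,1]-a[...,2]>15)
    B=pts(fr,b,.04);k=(abs(B[:,0]-.59)<.03)&(abs(B[:,1]+.26)<.03); print('brass',B[k])
# axle top: circle fit at z=.0625 by depth
C=cloud(f); k=(abs(C[...,2]-.0625)<.006)&(abs(C[...,0]-.628)<.04)&(abs(C[...,1]-.238)<.04); print('axle',k.sum(),C[k].mean(0),C[k].min(0),C[k].max(0))
C=cloud(g); k=(abs(C[...,2]-.0625)<.006)&(abs(C[...,0]-.628)<.04)&(abs(C[...,1]-.238)<.04); print('axle s',k.sum(),C[k].mean(0),C[k].min(0),C[k].max(0))
Z=dict(pliers_grip=.04,pliers_tips=.011,ring_mid=.027,ring_gap=.025,ring_eye=.025,axle_seat=.046)
acc={}
for i in range(5):
  for fr,c in((grab_frame('top'),'top'),(grab_frame('side'),'side')):
    for n,z in Z.items():
      for r in place_of(n,fr):
        p=at_z(fr,r['position'],z)
        if r['confidence']>.3: acc.setdefault((n,c),[]).append(p[:2])
for k,v in acc.items(): print(k,np.round(v,4).tolist())
E
```

```text
handle 60 [ 0.4635 -0.0098] 0.18086838969118976
handle 66 [ 0.4755 -0.0647] 0.21469957657865918
n 126
top ring 29 [ 0.6006 -0.2623  0.029 ] circ [ 0.608 -0.257] 0.025165997152410496 minmax [ 0.578 -0.283  0.029] [ 0.6364 -0.2341  0.029 ]
brass [[ 0.5868 -0.2761  0.04  ]
 [ 0.5867 -0.2795  0.04  ]
 [ 0.5867 -0.2829  0.04  ]
 [ 0.5834 -0.2759  0.04  ]
 [ 0.5833 -0.2793  0.04  ]
 [ 0.577  -0.2553  0.04  ]
 [ 0.5769 -0.2587  0.04  ]
 [ 0.5736 -0.2551  0.04  ]]
side ring 250 [ 0.6124 -0.2511  0.029 ] circ [ 0.6109 -0.2405] 0.03400722512380571 minmax [ 0.5564 -0.2858  0.029 ] [ 0.6547 -0.2002  0.029 ]
brass [[ 0.5758 -0.2532  0.04  ]
 [ 0.5779 -0.2533  0.04  ]
 [ 0.5756 -0.2557  0.04  ]
 [ 0.5777 -0.2559  0.04  ]
 [ 0.5753 -0.2582  0.04  ]
 [ 0.5774 -0.2584  0.04  ]
 [ 0.5751 -0.2607  0.04  ]
 [ 0.5772 -0.2609  0.04  ]
 [ 0.5748 -0.2632  0.04  ]
 [ 0.5769 -0.2634  0.04  ]
 [ 0.5746 -0.2657  0.04  ]
 [ 0.5767 -0.2659  0.04  ]
 [ 0.586  -0.2766  0.04  ]
 [ 0.5881 -0.2767  0.04  ]
 [ 0.5857 -0.279   0.04  ]
 [ 0.5878 -0.2792  0.04  ]
 [ 0.5898 -0.2793  0.04  ]
 [ 0.5854 -0.2814  0.04  ]
 [ 0.
[... 1486 characters left out ...]
tips', 'side') [[0.7111, -0.3263], [0.5985, -0.0194], [0.5999, -0.0161], [0.7033, -0.3224], [0.7098, -0.3257], [0.6005, -0.0173], [0.711, -0.3329], [0.599, -0.0172], [0.7064, -0.3332], [0.6084, -0.0229]]
('ring_mid', 'side') [[0.6117, -0.2544], [0.6107, -0.252], [0.6121, -0.2516], [0.6076, -0.2612], [0.6099, -0.2535]]
('ring_gap', 'side') [[0.5807, -0.2706], [0.5754, -0.2706], [0.5786, -0.2669], [0.5815, -0.2611], [0.5794, -0.2632]]
('ring_eye', 'side') [[0.6076, -0.2547], [0.6052, -0.257], [0.61, -0.2518], [0.6067, -0.2617], [0.6033, -0.2478]]
('axle_seat', 'side') [[0.6247, 0.2257], [0.6261, 0.2338], [0.6179, 0.2516], [0.6262, 0.2283], [0.5994, -0.0524], [0.5758, 0.3682], [0.6205, 0.2402]]
```

Emit:
step_arm --motion '[[[36,-36,0,0,1],[36,-36,0,0,1],[36,-36,0,0,1],[36,-36,0,0,1],[36,-36,0,0,1],[36,-36,0,0,1],[36,-36,5,0,1],[36,-36,10,0,1],[36,-36,10,0,1],[36,-36,10,0,1],[35,-36,10,0,1],[35,-39,10,0,1]]]' --newtons 20

```text
t: 6.4
tool_pos: [0.4801, -0.0346, 0.1837]
ee_rot: [0.0, 0.981, 0.193, 0.0]
wrist_force: [0.6, -0.2, 1.2]
gripper_width: 0.0881
grip_force: 0.0
```

```bash
cat >> h.py <<'E'
def togo(x,y,z,yaw):
    s=status.sense(); w,a,b,c=s['ee_rot']; p=s['tool_pos']
    cy=np.arctan2(2*(a*b+w*c),1-2*(b*b+c*c)); d=np.array([x,y,z])-p
    turn=-np.degrees((yaw-cy+np.pi)%(2*np.pi)-np.pi)
    f=lambda t:[d[0]*np.cos(t)+d[1]*np.sin(t),d[0]*np.sin(t)-d[1]*np.cos(t)]
    print('t',round(s['t'],2),'pos',p.round(4),'yaw',round(cy,4),'quat',s['ee_rot'].round(4),'w',round(s['gripper_width'],4),'F',s['wrist_force'].round(1),'g',round(s['grip_force'],1))
    print('turn deg',round(turn,2),'shift mm before turn',np.round(1000*np.array(f(cy)),1),'after turn',np.round(1000*np.array(f(yaw)),1),'z',round(-1000*d[2],1))
E
python3 -c "
from h import *
togo(.479,-.0353,.033,.21)"
```

```text
t 6.4 pos [ 0.4801 -0.0346  0.1837] yaw 0.3881 quat [2.000e-04 9.812e-01 1.928e-01 4.000e-04] w 0.0881 F [ 0.6 -0.2  1.2] g 0.0
turn deg 10.2 shift mm before turn [-1.3  0.2] after turn [-1.3  0.4] z 150.7
```

Emit:
step_arm --motion '[[[0,0,0,10.2,1],[-1,0,40,0,1],[0,0,40,0,1],[0,0,35,0,1],[0,0,20,0,1],[0,0,12,0,1],[0,0,2,0,1],[0,0,0,0,0.44],[0,0,0,0,0.44],[0,0,0,0,0.44],[0,0,0,0,0.44]]]' --newtons 30

```text
t: 7.78
tool_pos: [0.4789, -0.036, 0.0354]
ee_rot: [0.0, 0.994, 0.105, 0.001]
wrist_force: [-1.2, 0.5, 6.0]
gripper_width: 0.0638
grip_force: 11.5
```

```bash
python3 -c "
from h import *
togo(.479,-.0353,.033,.21)"
```

```text
t 7.78 pos [ 0.4789 -0.036   0.0354] yaw 0.2109 quat [0.000e+00 9.944e-01 1.053e-01 5.000e-04] w 0.0638 F [-1.2  0.5  6. ] g 11.5
turn deg 0.05 shift mm before turn [ 0.3 -0.7] after turn [ 0.3 -0.7] z 2.4
```

Emit:
step_arm --motion '[[[0,0,-3,0,0.44],[0,0,-10,0,0.44],[0,0,-25,0,0.44],[0,0,-35,0,0.44],[0,0,-30,0,0.44],[0,0,0,0,0.44],[0,0,0,0,0.44]]]'

```text
t: 8.65
tool_pos: [0.4777, -0.0363, 0.1371]
ee_rot: [0.0, 0.994, 0.105, -0.001]
wrist_force: [-0.3, 0.3, -1.9]
gripper_width: 0.0635
grip_force: 9.4
```

```bash
python3 - <<'E'
from h import *
togo(.4,-.32,.14,.4)
f=grab_frame('top');g=grab_frame('side');save(f,'top1');save(g,'side1')
for fr in(f,g):
    print([(np.round(r['position'],1),round(r['confidence'],2)) for r in place_of('pliers_tips',fr)])
t=f['image'][130:290,190:330];s=g['image'][90:250,180:320]
cv2.imwrite('pics/c1.png',cv2.resize(np.hstack([t,s])[:,:,::-1],None,fx=2.8,fy=2.8,interpolation=cv2.INTER_CUBIC))
E
```

```text
t 8.65 pos [ 0.4777 -0.0363  0.1371] yaw 0.2107 quat [ 0.000e+00  9.945e-01  1.052e-01 -5.000e-04] w 0.0635 F [-0.3  0.3 -1.9] g 9.4
turn deg -10.84 shift mm before turn [-135.4  261.2] after turn [-182.1  231. ] z -2.9
[(array([339.9, 163.4]), 0.87), (array([255.4, 192.2]), 0.68)]
[(array([319.6, 320.1]), 0.95), (array([256.5, 185.7]), 0.7), (array([260.3, 366.8]), 0.43)]
```

View pics/c1.png

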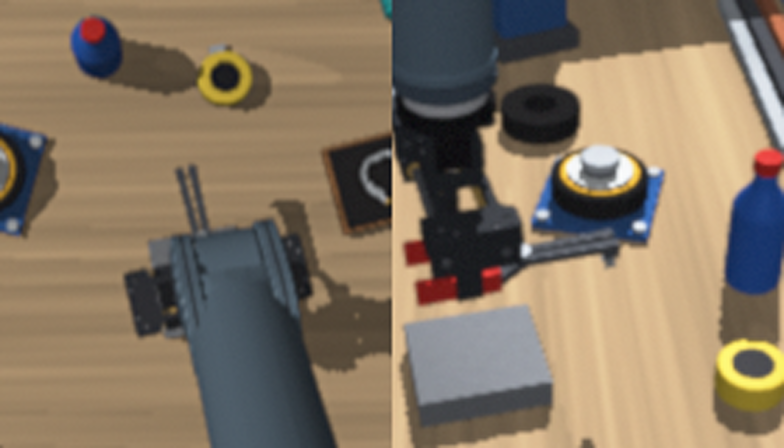

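```bash
cat >> h.py <<'E'
def jaws(n=3):
    """pliers jaw points in the tool's x (fwd), y(left) mm, z rel TCP, both cameras"""
    for c in('top','side'):
        o=[]
        for i in range(n):
            f=grab_frame(c); s=status.sense(); p=s['tool_pos']; w,a,b,e=s['ee_rot']; t=np.arctan2(2*(a*b+w*e),1-2*(b*b+e*e))
            D=(cloud(f)-p).reshape(-1,3); D=D[f['range_z'].ravel()>0]
            o.append(np.c_[D[:,0]*np.cos(t)+D[:,1]*np.sin(t),-D[:,0]*np.sin(t)+D[:,1]*np.cos(t),D[:,2]]*1000)
        Q=np.vstack(o); Q=Q[(Q[:,0]>75)&(Q[:,0]<160)&(abs(Q[:,1])<35)&(Q[:,2]>-40)&(Q[:,2]<30)]
        print(c,len(Q),'xmax',np.percentile(Q[:,0],[95,98,100]).round(1),'z',np.percentile(Q[:,2],[2,20,50,80]).round(1))
        for lo in range(80,140,10):
            q=Q[(Q[:,0]>=lo)&(Q[:,0]<lo+10)]
            if len(q): print(lo,len(q),'y mean/min/max',q[:,1].mean().round(1),q[:,1].min().round(1),q[:,1].max().round(1),'z med',np.median(q[:,2]).round(1))
E
python3 - <<'E'
from h import *
jaws()
E
```

```text
top 359 xmax [133.9 135.3 136.9] z [-3.2  1.4  3.7  5.8]
80 60 y mean/min/max -0.8 -12.1 9.5 z med 3.7
90 52 y mean/min/max -1.8 -12.4 9.9 z med 4.0
100 56 y mean/min/max -1.2 -11.6 9.2 z med 3.4
110 55 y mean/min/max -0.8 -12.6 10.1 z med 3.4
120 63 y mean/min/max -1.1 -12.7 10.7 z med 3.6
130 41 y mean/min/max -0.9 -12.0 11.1 z med 3.4
side 705 xmax [135.2 136.1 136.9] z [-24.1  -2.2   2.    3.3]
80 96 y mean/min/max -4.7 -14.8 9.0 z med 2.3
90 100 y mean/min/max -4.9 -14.1 9.3 z med 2.1
100 98 y mean/min/max -4.2 -14.7 11.1 z med 2.4
110 95 y mean/min/max -5.0 -15.5 9.5 z med 2.3
120 142 y mean/min/max -5.4 -16.9 11.5 z med 0.8
130 125 y mean/min/max -6.1 -16.5 10.3 z med -0.7
```

Emit:
step_arm --motion '[[[-12,20,0,0,0.44],[-12,45,0,0,0.44],[-12,50,0,0,0.44],[-12,50,0,0,0.44],[-12,50,0,0,0.44],[-8,38,0,0,0.44],[-6,17.5,0,0,0.44],[0,0,10,-5.4,0.44],[0,0,17,-5.4,0.44],[0,0,8,0,0.44],[0,0,0,0,0.44],[0,0,0,0,0.44]]]'

```text
t: 10.65
tool_pos: [0.4631, -0.316, 0.1032]
ee_rot: [0.0, 0.98, 0.198, 0.0]
wrist_force: [0.0, 0.1, -2.6]
gripper_width: 0.0634
grip_force: 9.4
```

```bash
python3 - <<'E'
from h import *
togo(.462,-.3165,.1,.4)
jaws(1)
f=grab_frame('top');g=grab_frame('side')
cv2.imwrite('pics/c2.png',cv2.resize(np.hstack([f['image'][150:250,290:370],g['image'][230:330,220:300]])[:,:,::-1],None,fx=5,fy=5,interpolation=cv2.INTER_CUBIC))
E
```

```text
t 10.65 pos [ 0.4631 -0.316   0.1032] yaw 0.3988 quat [2.000e-04 9.802e-01 1.981e-01 3.000e-04] w 0.0634 F [ 0.   0.1 -2.6] g 9.4
turn deg -0.07 shift mm before turn [-1.2  0.1] after turn [-1.2  0.1] z 3.2
top 132 xmax [134.3 135.9 136.8] z [-6.   1.4  4.2  6.7]
80 21 y mean/min/max -0.3 -11.4 9.8 z med 5.1
90 19 y mean/min/max -0.1 -10.2 10.2 z med 5.5
100 19 y mean/min/max 0.5 -11.7 10.2 z med 3.8
110 21 y mean/min/max -0.3 -11.1 10.4 z med 5.5
120 24 y mean/min/max 0.0 -12.1 11.3 z med 3.3
130 18 y mean/min/max 0.0 -12.2 11.2 z med 4.3
side 379 xmax [134.4 135.9 137. ] z [-9.3 -0.4  3.   4.1]
80 58 y mean/min/max -3.6 -13.0 10.0 z med 3.5
90 59 y mean/min/max -2.9 -13.9 10.5 z med 3.3
100 56 y mean/min/max -3.0 -13.4 9.5 z med 3.2
110 57 y mean/min/max -3.2 -13.4 9.6 z med 2.4
120 67 y mean/min/max -4.1 -14.9 10.0 z med 2.4
130 54 y mean/min/max -4.2 -14.9 10.2 z med 2.7
```

View pics/c2.png

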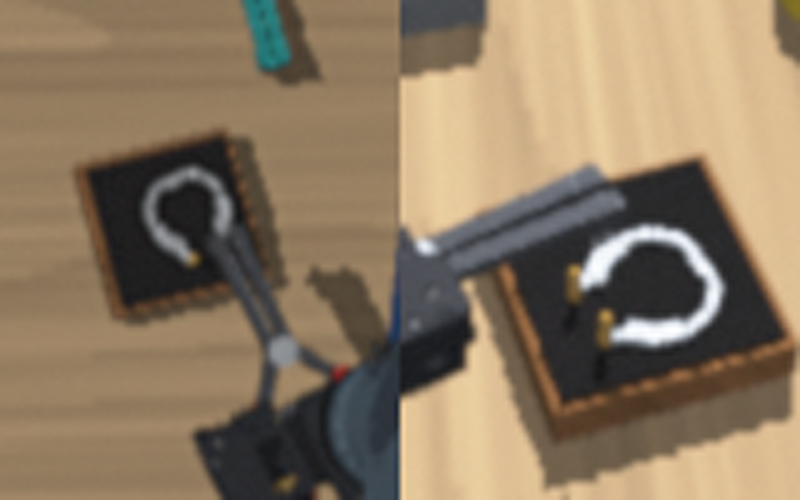

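```bash
python3 - <<'E'
from h import *
g=grab_frame('side'); f=grab_frame('top')
a,b=at_z(g,(254.3,283.5),.043),at_z(g,(260.7,292.5),.043); m=(a+b)/2; d=a-b
print('side',a,b,m,np.hypot(*d[:2]),'yaw',np.arctan2(-d[0],d[1]))
im=f['image'].astype(int)
# posts bottoms in side
a,b=at_z(g,(254.5,290),.025),at_z(g,(260.7,299.5),.025); print('bottoms',a,b,(a+b)/2)
# ring in side: bright
im=g['image'].astype(int); X=pts(g,(im.min(2)>150),.029); X=X[(abs(X[:,0]-.608)<.04)&(abs(X[:,1]+.255)<.04),:2]
(c,r,ang)=cv2.minAreaRect((X*1000).astype(np.float32)); print('ring',len(X),X.mean(0),X.min(0),X.max(0),c,r,ang)
u=np.array([np.cos(.4),np.sin(.4)]);v=np.array([-u[1],u[0]])
for yaw in(.36,.4,.44):
    u=np.array([np.cos(yaw),np.sin(yaw)]);v=np.array([-u[1],u[0]]); p=X@u;q=X@v; mid=(p.min()+p.max())/2*u+(q.min()+q.max())/2*v
    print(yaw,'extent',np.ptp(p),np.ptp(q),'front',p.max(),'mid(y)',(q.min()+q.max())/2, 'back edge->mid', ((p.max()-.031)*u+(q.min()+q.max())/2*v))
E
```

```text
side [ 0.57605754 -0.25665851  0.043     ] [ 0.58696949 -0.27997526  0.043     ] [ 0.58151352 -0.26831688  0.043     ] 0.02574376105301662 yaw 0.43771144213918783
bottoms [ 0.57648569 -0.2601929   0.025     ] [ 0.58699967 -0.28460376  0.025     ] [ 0.58174268 -0.27239833  0.025     ]
ring 208 [ 0.61065089 -0.2563858 ] [ 0.58006121 -0.28549562] [ 0.63822618 -0.22666494] (609.8283081054688, -256.5016174316406) (55.03253173828125, 57.86753845214844) 20.98711395263672
0.36 extent 0.05512710004535076 0.057849665984505305 front 0.507917234448816 mid(y) -0.4549023399851746 back edge->mid [ 0.6065957 -0.257736 ]
0.4 extent 0.05541919191467626 0.057924376628672 front 0.48917455263327303 mid(y) -0.4736438273919254 back edge->mid [ 0.6064523  -0.25783328]
0.44 extent 0.056033831443229654 0.05796438303272011 front 0.46988679178220105 mid(y) -0.49165656691644966 back edge->mid [ 0.60649949 -0.25788789]
```

```bash
python3 -c "
from h import *
togo(.4631,-.3204,.055,.42)"
```

```text
t 10.95 pos [ 0.4628 -0.3162  0.103 ] yaw 0.3991 quat [2.000e-04 9.802e-01 1.982e-01 2.000e-04] w 0.0638 F [-0.1 -0.3 -1.3] g 9.4
turn deg -1.2 shift mm before turn [-1.4  3.9] after turn [-1.4  3.9] z 48.0
```

Emit:
step_arm --motion '[[[0,0,0,-1.2,0.44],[-1.4,3.9,15,0,0.44],[0,0,10,0,0.44],[0,0,0,0,0.44]]]'

```text
t: 11.45
tool_pos: [0.462, -0.3197, 0.0762]
ee_rot: [-0.001, 0.978, 0.209, -0.001]
wrist_force: [-0.9, -0.6, -1.7]
gripper_width: 0.0633
grip_force: 9.4
```

```bash
python3 - <<'E'
from h import *
togo(.4631,-.3204,.055,.42)
f=grab_frame('top');g=grab_frame('side')
cv2.imwrite('pics/c3.png',cv2.resize(np.hstack([f['image'][170:220,300:350],g['image'][265:315,235:285]])[:,:,::-1],None,fx=8,fy=8,interpolation=cv2.INTER_CUBIC))
s=status.sense();p=s['tool_pos'];t=.42
u=np.array([np.cos(t),np.sin(t),0]);l=np.array([-u[1],u[0],0])
for n,fr in(('top',f),('side',g)):
  print(n,'tips pred',[proj(fr,p+u*.129+l*dy+np.array([0,0,-.0244])).round(1).tolist() for dy in(.0075,-.0075)],'jaw end',[proj(fr,p+u*.134+l*dy+np.array([0,0,.0035])).round(1).tolist() for dy in(.0075,-.0075)])
E
```

```text
t 11.45 pos [ 0.462  -0.3197  0.0762] yaw 0.4202 quat [-0.001   0.978   0.2086 -0.001 ] w 0.0633 F [-0.9 -0.6 -1.7] g 9.4
turn deg 0.01 shift mm before turn [0.7 1.1] after turn [0.7 1.1] z 21.2
top tips pred [[330.4, 200.4], [334.3, 198.6]] jaw end [[331.4, 198.3], [335.4, 196.4]]
side tips pred [[255.3, 282.1], [259.0, 287.4]] jaw end [[257.8, 272.8], [261.5, 278.1]]
```

View pics/c3.png

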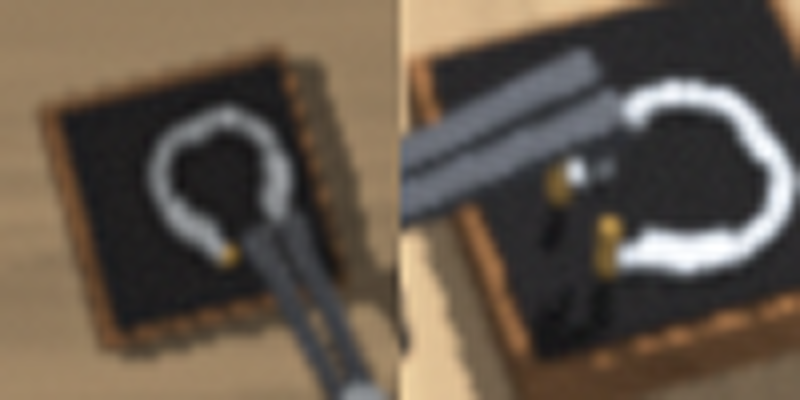

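Emit:
step_arm --motion '[[[0,1,8,0,0.44],[0,0,6,0,0.44],[0,0,4,0,0.44],[0,0,3,0,0.44],[0,0,0,0,0.44],[0,0,0,0,0.44]]]'

```text
t: 12.3
tool_pos: [0.4635, -0.3213, 0.0569]
ee_rot: [0.0, 0.978, 0.209, 0.0]
wrist_force: [0.5, -0.4, -2.0]
gripper_width: 0.0637
grip_force: 9.4
```

```bash
python3 - <<'E'
from h import *
togo(.4631,-.3204,.055,.42)
f=grab_frame('top');g=grab_frame('side')
cv2.imwrite('pics/c4.png',cv2.resize(np.hstack([f['image'][170:220,300:350],g['image'][265:315,235:285]])[:,:,::-1],None,fx=8,fy=8,interpolation=cv2.INTER_CUBIC))
s=status.sense();p=s['tool_pos'];t=.42
u=np.array([np.cos(t),np.sin(t),0]);l=np.array([-u[1],u[0],0])
for n,fr in(('top',f),('side',g)):
  print(n,'jaw end',[proj(fr,p+u*.134+l*dy+np.array([0,0,.0035])).round(1).tolist() for dy in(.0075,-.0075)])
jaws(1)
E
```

```text
t 12.3 pos [ 0.4635 -0.3213  0.0569] yaw 0.4202 quat [1.000e-04 9.780e-01 2.086e-01 1.000e-04] w 0.0637 F [ 0.5 -0.4 -2. ] g 9.4
turn deg 0.01 shift mm before turn [-0.  -0.9] after turn [-0.  -0.9] z 1.9
top jaw end [[330.5, 198.7], [334.5, 196.8]]
side jaw end [[257.9, 279.4], [261.5, 284.7]]
top 391 xmax [156.6 158.7 159.9] z [-38.1 -33.8 -29.9   2.6]
80 20 y mean/min/max -0.5 -12.6 9.9 z med 4.0
90 23 y mean/min/max -5.6 -32.8 11.0 z med 2.9
100 44 y mean/min/max -3.7 -33.0 28.3 z med -30.9
110 60 y mean/min/max 3.4 -34.5 34.4 z med -30.7
120 58 y mean/min/max 1.9 -34.8 33.0 z med -30.4
130 59 y mean/min/max 3.6 -35.0 34.4 z med -30.4
side 909 xmax [156.6 158.4 159.9] z [-37.8 -34.2 -31.5   2.8]
80 52 y mean/min/max -3.0 -12.3 8.9 z med 2.8
90 73 y mean/min/max -9.1 -34.5 9.1 z med 1.9
100 151 y mean/min/max -10.9 -34.8 9.5 z med -33.2
110 142 y mean/min/max -10.3 -34.9 34.8 z med -32.6
120 164 y mean/min/max -10.6 -34.9 34.4 z med -31.3
130 107 y mean/min/max -13.1 -35.0 34.8 z med -30.1
```

View pics/c4.png

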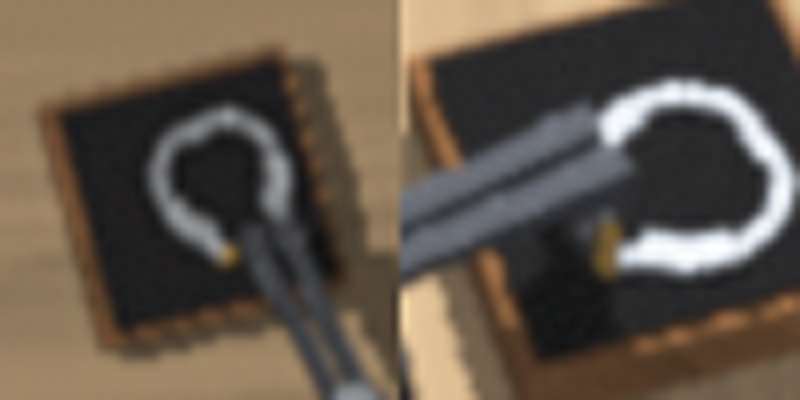

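Emit:
step_arm --motion '[[[0,-0.4,1.7,0,0.44],[0,0,0,0,0.35],[0,0,0,0,0.25],[0,0,0,0,0.15],[0,0,0,0,0.1],[0,0,0,0,0.05],[0,0,0,0,0.0],[0,0,0,0,-0.04],[0,0,0,0,-0.04],[0,0,0,0,-0.04]]]' --newtons 40

```text
t: 13.75
tool_pos: [0.4632, -0.3208, 0.055]
ee_rot: [-0.0, 0.978, 0.209, 0.0]
wrist_force: [0.1, -0.1, -1.9]
gripper_width: 0.0428
grip_force: 37.8
```

```bash
python3 - <<'E'
from h import *
togo(.4631,-.3204,.055,.42)
f=grab_frame('top');g=grab_frame('side')
cv2.imwrite('pics/c5.png',cv2.resize(np.hstack([f['image'][170:220,300:350],g['image'][265:315,235:285]])[:,:,::-1],None,fx=8,fy=8,interpolation=cv2.INTER_CUBIC))
E
```

```text
t 13.75 pos [ 0.4632 -0.3208  0.055 ] yaw 0.4203 quat [-0.      0.978   0.2086  0.    ] w 0.0428 F [ 0.1 -0.1 -1.9] g 37.8
turn deg 0.02 shift mm before turn [ 0.  -0.4] after turn [ 0.  -0.4] z 0.0
```

View pics/c5.png

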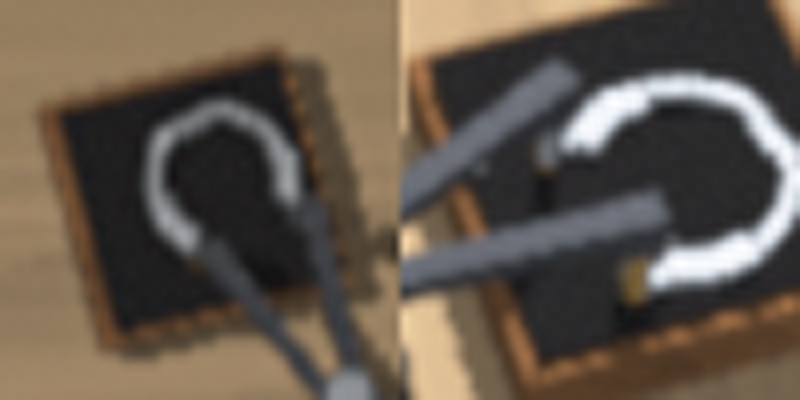

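The ring is fully spread with its posts against the tips, so I lift it gently.

Emit:
step_arm --motion '[[[0,0,-2,0,-0.04],[0,0,-4,0,-0.04],[0,0,-8,0,-0.04],[0,0,-15,0,-0.04],[0,0,-25,0,-0.04],[0,0,-25,0,-0.04],[0,0,-15,0,-0.04],[0,0,0,0,-0.04],[0,0,0,0,-0.04]]]'

```text
t: 14.98
tool_pos: [0.4626, -0.3205, 0.1483]
ee_rot: [-0.0, 0.978, 0.209, -0.0]
wrist_force: [0.1, 0.5, -2.1]
gripper_width: 0.0429
grip_force: 37.8
```

```bash
python3 - <<'E'
from h import *
togo(.4631,-.3204,.055,.42)
f=grab_frame('top');g=grab_frame('side')
save(f,'top6');save(g,'side6')
cv2.imwrite('pics/c6.png',cv2.resize(np.hstack([f['image'][160:220,300:360],g['image'][205:265,230:290]])[:,:,::-1],None,fx=6,fy=6,interpolation=cv2.INTER_CUBIC))
E
```

```text
t 14.97 pos [ 0.4626 -0.3205  0.1483] yaw 0.4203 quat [-4.000e-04  9.780e-01  2.086e-01 -5.000e-04] w 0.0429 F [ 0.1  0.5 -2.1] g 37.8
turn deg 0.01 shift mm before turn [0.5 0.1] after turn [0.5 0.1] z 93.3
```

View pics/c6.png

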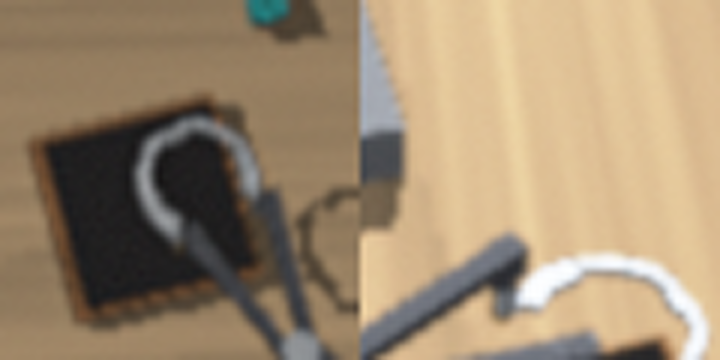

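The ring hangs spread on the tips (top: ring centre ~(195,180) in the crop; the side view shows it level). Now I carry it to the wheel.

Emit:
step_arm --motion '[[[10,-21,0,0,-0.04],[20,-42,0,0,-0.04],[24,-50,0,0,-0.04],[24,-50,0,0,-0.04],[24,-50,0,0,-0.04],[24,-50,0,0,-0.04],[24,-50,0,0,-0.04],[24,-50,0,0,-0.04],[20,-43,0,0,-0.04],[17,-36,0,0,-0.04],[10,-21,0,0,-0.04],[0,0,0,6.9,-0.04]]]'

```text
t: 16.58
tool_pos: [0.4753, 0.1947, 0.1484]
ee_rot: [-0.001, 0.989, 0.15, -0.001]
wrist_force: [0.2, -1.2, -2.1]
gripper_width: 0.0427
grip_force: 37.8
```

Emit:
step_arm --motion '[[[0,0,5,0,-0.04],[0,0,5,0,-0.04],[0,0,0,0,-0.04],[0,0,0,0,-0.04]]]'

```text
t: 17.08
tool_pos: [0.4761, 0.1918, 0.1389]
ee_rot: [-0.0, 0.989, 0.149, -0.0]
wrist_force: [0.8, -0.2, -2.9]
gripper_width: 0.0428
grip_force: 37.8
```

```bash
cat >> h.py <<'E'
def ringpts(n=4,cams=('top','side')):
    out={}
    for c in cams:
        o=[]
        for i in range(n):
            f=grab_frame(c); s=status.sense(); p=s['tool_pos']; w,a,b,e=s['ee_rot']; t=np.arctan2(2*(a*b+w*e),1-2*(b*b+e*e))
            D=(cloud(f)-p).reshape(-1,3); k=(f['range_z'].ravel()>0); D=D[k]
            Q=np.c_[D[:,0]*np.cos(t)+D[:,1]*np.sin(t),-D[:,0]*np.sin(t)+D[:,1]*np.cos(t),D[:,2]]*1000
            o.append(Q)
        out[c]=(np.vstack(o),f)
    return out
def circ(X):
    from scipy.optimize import least_squares
    r=least_squares(lambda q:np.hypot(X[:,0]-q[0],X[:,1]-q[1])-q[2],[*X.mean(0),20],loss='soft_l1'); return r.x
E
python3 - <<'E'
from h import *
np.set_printoptions(precision=1,suppress=True)
togo(.4755,.1926,.1,.3)
R=ringpts()
for c,(Q,f) in R.items():
    k=(abs(Q[:,0]-156)<45)&(abs(Q[:,1])<40)
    r=Q[k&(Q[:,2]>-42)&(Q[:,2]<-15)&(Q[:,0]>138)]
    print(c,'ring n',len(r),'min',r.min(0),'max',r.max(0),'z',np.median(r[:,2]),'circ',circ(r[:,:2]))
    for lo in(140,148,156,164,172,180,188):
        q=r[(r[:,0]>=lo)&(r[:,0]<lo+8)]; L=q[q[:,1]>0];S=q[q[:,1]<0]
        if len(L) and len(S): print(lo,len(q),'L',L[:,1].min(),L[:,1].max(),L[:,2].mean(),'R',S[:,1].max(),S[:,1].min(),S[:,2].mean())
    zz=status.sense()['tool_pos'][2]*1000
    a=Q[k&(abs(Q[:,2]+zz-62)<6)]; print('axle top n',len(a),a.mean(0),a.min(0),a.max(0))
for c in('top','side'):
    f=R[c][1]; print(c,np.bincount((cloud(f)[...,2][(abs(cloud(f)[...,0]-.6255)<.035)&(abs(cloud(f)[...,1]-.239)<.035)]*200).astype(int).clip(0)))
f,g=R['top'][1],R['side'][1]
import pickle; pickle.dump((f,g),open('hover.pkl','wb'))
E
```

```text
t 17.07 pos [0.5 0.2 0.1] yaw 0.3 quat [-0.   1.   0.1 -0. ] w 0.0428 F [ 0.8 -0.2 -2.9] g 37.8
turn deg -0.0 shift mm before turn [-0.4 -0.9] after turn [-0.4 -0.9] z 38.9
top ring n 301 min [143.1 -33.4 -39.9] max [190.8  30.7 -24.2] z -31.34655101403529 circ [160.2  -1.7  28.7]
140 36 L 18.68873168106149 27.114712437273965 -30.604394319018205 R -21.1090226439544 -31.64756414739238 -29.343358862779258
148 59 L 21.0723192585801 30.657745652128288 -31.326548802717237 R -25.210527111079703 -33.43018932673408 -31.40950847945263
156 47 L 21.904592345109045 30.27334026158101 -31.059674475510164 R -25.643111309338604 -33.149764146664324 -30.482599891076102
164 31 L 22.42490994429594 30.03934282508775 -31.21447165471498 R -26.022405538021548 -32.18432983727065 -32.43982452846956
172 33 L 15.822660906703812 24.170229528126455 -33.00440298916294 R -23.44498140957514 -28.442658482561985 -32.17408557943978
180 72 L 0.28823417270015805 19.41254533481712 -32.55681096942158 R -0.09810056950616125 -23.996927643318998 -32.139004532757745
188 23 L 0.45824560494387573 13.300035568772676 -32.768421097
[... 475 characters left out ...]
165 -33.655726594996345
172 39 L 14.74424765360044 26.881481903341697 -34.08374058188587 R -24.329533940999095 -31.55294812104159 -33.263206390948454
180 63 L 2.4024608086392343 20.90321487399009 -33.608121526499495 R -0.02464142502665856 -26.641445620711806 -33.76280766026737
188 21 L 1.4112304234558808 14.312846924156519 -33.43664917513057 R -0.5634652147936194 -18.16434322544768 -33.607456617239514
axle top n 400 [154.9  -3.  -79.3] [133.9 -26.1 -83.1] [177.9  22.  -75.2]
top [ 0  0  0  0  0  0  1 26 99 65 10 47 63 10  0  0  0  0  0  0 10 48 17  1
  1  0  1 23 12  1]
side [  0   0   0   0   0   0   0  35 121  34  15  60  44   0   0   0   0   0
   0   0  16  49   5   7   6   9  16  28   1]
```

```bash
cat > fit.py <<'E'
from h import *
def hub(img,f):
    hsv=cv2.cvtColor(img,cv2.COLOR_RGB2HSV).astype(int); x=proj(f,[.626,.239,.046]); c=np.round(x).astype(int)
    yy,xx=np.indices(img.shape[:2]); near=np.hypot(xx-x[0],yy-x[1])<17
    H,S,V=hsv[...,0],hsv[...,1],hsv[...,2]
    yel=near&(H>12)&(H<32)&(S>120)&(V>120)
    P=pts(f,yel,.046)[:,:2]; return len(P),circ(P*1000).round(2)
def inscribed(P,c0,r=1.5):
    from scipy.optimize import minimize
    best=min((minimize(lambda c:-np.hypot(*(P-c).T).min(),np.array(c0)+d,method='Nelder-Mead') for d in([0,0],[2,0],[-2,0],[0,2],[0,-2])),key=lambda q:q.fun); return best.x,-best.fun
def ringworld(f,pos,yaw,dz=-.028):
    z=cloud(f)[...,2]; zr=pos[2]+dz
    m=(z>pos[2]-.045)&(z<pos[2]-.012)&(f['range_z']>0)
    P=pts(f,m,zr)[:,:2]-pos[:2]; u=np.array([np.cos(yaw),np.sin(yaw)]);l=np.array([-u[1],u[0]])
    Q=np.c_[P@u,P@l]*1000; Q=Q[(Q[:,0]>120)&(Q[:,0]<200)&(abs(Q[:,1])<45)]; return Q
E
python3 - <<'E'
from fit import *
import pickle
f,g=pickle.load(open('hover.pkl','rb'))
for n in('top0','top1','top6'): print(n,hub(cv2.imread(f'pics/{n}.png')[:,:,::-1].copy(),f))
print('now',hub(f['image'],f))
s=status.sense();p=s['tool_pos'];yaw=.3
Q=ringworld(f,p,yaw); q=Q[Q[:,0]>140]
e,r=inscribed(Q,(157,-1.5)); print('ring pts',len(Q),'inscribed',e,r,'circ',circ(q),'rangex',q[abs(q[:,1])<8][:,0].min(),q[:,0].max(),'y',q[:,1].min(),q[:,1].max())
u=np.array([np.cos(yaw),np.sin(yaw)]);l=np.array([-u[1],u[0]])
print('eye world',p[:2]+(e[0]*u+e[1]*l)/1000, p)
E
```

```text
top0 (121, array([623.27, 238.48,  41.24]))
top1 (132, array([623.2 , 238.73,  41.27]))
top6 (132, array([623.2 , 238.73,  41.27]))
now (55, array([623.21, 238.76,  41.56]))
ring pts 78 inscribed [160.01418243  -1.9663874 ] 24.094297880993118 circ [159.70627611  -2.26746631  28.69425051] rangex 184.01440183362243 189.21748864806105 y -33.67208695382937 29.939607940714087
eye world [0.62956032 0.23746651] [0.47611182 0.19205765 0.13907793]
```

Emit:
step_arm --motion '[[[-4.3,-3.1,10,0,-0.04],[0,0,15,0,-0.04],[0,0,10,0,-0.04],[0,0,5,0,-0.04],[0,0,0,0,-0.04],[0,0,0,0,-0.04]]]'

```text
t: 18.23
tool_pos: [0.4713, 0.1939, 0.0993]
ee_rot: [-0.0, 0.989, 0.149, 0.0]
wrist_force: [0.3, 0.3, -1.3]
gripper_width: 0.0427
grip_force: 37.8
```

```bash
python3 - <<'E'
from fit import *
togo(.4755,.1926,.078,.3)
f=grab_frame('top');g=grab_frame('side')
s=status.sense();p=s['tool_pos'];yaw=.3
u=np.array([np.cos(yaw),np.sin(yaw)]);l=np.array([-u[1],u[0]])
z=cloud(f)[...,2]; print('z hist', np.histogram(z[150:230,150:215],np.arange(.04,.13,.005)))
d=np.array([.624,.2387])-p[:2]; print('axle in tool',d@u*1000,d@l*1000)
cv2.imwrite('pics/c7.png',cv2.resize(np.hstack([f['image'][165:215,155:205],g['image'][120:170,230:280]])[:,:,::-1],None,fx=8,fy=8,interpolation=cv2.INTER_CUBIC))
for n,fr in(('top',f),('side',g)):
  print(n,'axle circle px',[proj(fr,[.624+.022*np.cos(a),.2387+.022*np.sin(a),.0625]).round(1).tolist() for a in(.3,1.87,3.44,5.01)])
E
```

```text
t 18.23 pos [0.4713 0.1939 0.0993] yaw 0.2997 quat [-1.000e-04  9.888e-01  1.493e-01  3.000e-04] w 0.0427 F [ 0.3  0.3 -1.3] g 37.8
turn deg -0.02 shift mm before turn [3.6 2.4] after turn [3.6 2.4] z 21.3
z hist (array([207,  59,   6,  53,  81,  64,  15,   3,   0,   4,  10,  55,  82,
        23,   0,   0,   0]), array([0.04 , 0.045, 0.05 , 0.055, 0.06 , 0.065, 0.07 , 0.075, 0.08 ,
       0.085, 0.09 , 0.095, 0.1  , 0.105, 0.11 , 0.115, 0.12 , 0.125]))
axle in tool 159.0370202362615 -2.3100467407180236
top axle circle px [[178.9, 183.0], [174.6, 191.3], [182.9, 195.5], [187.2, 187.2]]
side axle circle px [[260.5, 143.5], [251.2, 141.3], [247.3, 146.4], [256.8, 148.7]]
```

View pics/c7.png

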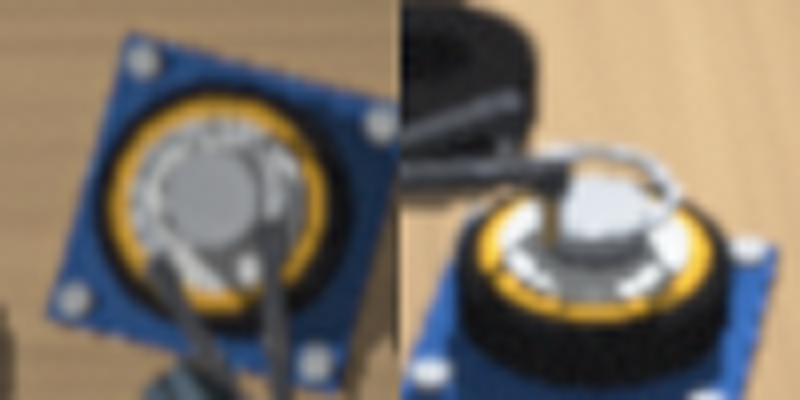

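```bash
cat >> fit.py <<'E'
def both(n=8,dz=-.028,cam='top',axz=.0625):
    fs=[grab_frame(cam) for i in range(n)]; f=fs[-1]; zs=np.array([x['range_z'] for x in fs]); f['range_z']=np.median(zs,0)
    s=status.sense();p=s['tool_pos'];w,a,b,e=s['ee_rot'];yaw=np.arctan2(2*(a*b+w*e),1-2*(b*b+e*e))
    u=np.array([np.cos(yaw),np.sin(yaw)]);l=np.array([-u[1],u[0]])
    z=cloud(f)[...,2]
    def tool(m,zz):
        P=pts(f,m,zz)[:,:2]-p[:2]; Q=np.c_[P@u,P@l]*1000; k=(abs(Q[:,0]-158)<45)&(abs(Q[:,1])<42); return Q[k],z[m][k]
    return f,p,tool,z
E
python3 - <<'E'
from fit import *
f,p,tool,z=both()
zr=p[2]-.028
Q,zz=tool((z>.052)&(z<p[2]-.01),zr)
c=np.array([158.,-1.5])
# ascii map z in mm
x=np.floor((Q[:,0]-110)/3.4).astype(int);y=np.floor((40-Q[:,1])/3.4).astype(int)
M=[['  .' for _ in range(25)]for _ in range(27)]
for a,b,h in zip(x,y,zz):
    if 0<=a<27 and 0<=b<25: M[26-a][b]='%3d'%(h*1000)
for i,r in enumerate(M): print('%4d'%(110+3.4*(26-i)+1.7),''.join(r))
E
```

```text
200   .  .  .  .  .  .  .  .  .  .  .  .  .  .  .  .  .  .  .  .  .  .  .  .  .
 196   .  .  .  .  .  .  .  .  .  .  .  .  .  .  .  .  .  .  .  .  .  .  .  .  .
 193   .  .  .  .  .  .  .  .  .  .  .  .  .  .  .  .  .  .  .  .  .  .  .  .  .
 189   .  .  .  .  .  .  .  . 64  . 68 69  . 65 67  .  .  .  .  .  .  .  .  .  .
 186   .  .  .  .  .  .  . 65 66 66 65 67 67 65 65 66 67 66  .  .  .  .  .  .  .
 183   .  .  .  .  .  . 67 66  . 65  .  . 68  .  . 63  . 70  .  .  .  .  .  .  .
 179   .  .  .  .  . 66 65  .  .  .  .  . 58 59  .  .  .  . 67  .  .  .  .  .  .
 176   .  .  .  .  . 67 65  .  . 58 62 61 61 62 60 58 59  . 68 67  .  .  .  .  .
 172   .  .  . 66 66 68  . 59  . 63 61 61 62 60 63 62 63 62  . 66 66  .  .  .  .
 169   .  .  . 66 68  .  . 62 61 60 58 61 61 60 60 64 59  . 58 71  .  .  .  .  .
 166   .  .  . 68 66  .  . 61 61 61 60 58 61 60 59 59 61 60 56  . 69  .  .  .  .
 162   .  .  . 69 69 59  . 59 61 58 60 62 61 60 61 60 60 60 62 70 68 68  .  .  .
 159   .  .  . 69 66  . 59 62 60 59 61 59 60 59 62 61 60 60 60 67  . 69  .  .  .
 155   .  .  . 69 68  . 60 60 60 61 60 58 61 60 
[... 385 characters left out ...]
.  .  .  . 61 62  . 63 60  .  .  .  .  .  .  .  .  .
 135   .  .  .  .  .  . 74  .  .  .  .  .  . 54  .  .  .  .  .  . 70  .  .  .  .
 132   .  .  .  .  .  .  .  .  .  .  .  .  .  .  .  .  .  .  . 87  .  .  .  .  .
 128   .  .  .  .  .  .  .  .  .  .  .  .  .  .  .  .  .  .  .  .  .  .  .  .  .
 125   .  .  .  .  .  .  .  .  .  .  .  .  .  .  .  .  .  .  .  .  .  .  .  .  .
 121   .  .  .  .  .  .  .  .  .  .  .  .  .  .  .  .  .  . 69  .  .  .  .  .  .
 118   .  .  .  .  .  .  .  .  .  .  .  .  .  .  .  .  .  .  .  .  .  .  .  .  .
 115   .  .  .  .  .  .  .  .  .  .  .  .  .  .  .  .  .  .  .  .  .  .  .  .  .
 111   .  .  .  .  .  .  .  .  .  .  .  .  .  .  .  .  .  .  .  .  .  .  .  .  .
```

```bash
cat >> fit.py <<'E'
def compare(n=8,thr=.0638,zt=-.0305):
    f,p,tool,z=both(n); zr=p[2]+zt
    R,_=tool((z>thr)&(z<p[2]-.02),zr); R=R[R[:,0]>140]
    A,_=tool((z>.055)&(z<thr),.0625); A=A[np.hypot(A[:,0]-159,A[:,1]+1)<26]
    e,r=inscribed(R,(158,-1.5)); print('ring',len(R),'inscribed',e.round(2),round(r,2),'circ',circ(R).round(2))
    q=R[abs(R[:,1]+1)<8]; s=R[abs(R[:,0]-157)<9]; L=s[s[:,1]>0][:,1]; S=s[s[:,1]<0][:,1]
    print('front inner',q[:,0].min().round(1),'sides mean L,R',L.mean().round(2),S.mean().round(2),'mid',((L.mean()+S.mean())/2).round(2))
    c,rr=cv2.minEnclosingCircle(A.astype(np.float32)); print('axle',len(A),'mean',A.mean(0).round(2),'mec',np.round(c,2),round(rr,2),'x',A[:,0].min().round(1),A[:,0].max().round(1),'y',A[:,1].min().round(1),A[:,1].max().round(1))
E
python3 - <<'E'
from fit import *
compare()
E
```

```text
ring 78 inscribed [160.3   -1.13] 24.38 circ [160.24  -1.73  28.7 ]
front inner 184.7 sides mean L,R 26.28 -29.32 mid -1.52
axle 139 mean [160.02  -2.78] mec [161.23  -4.  ] 23.48 x 137.9 184.7 y -23.8 19.1
```

Emit:
step_arm --motion '[[[-1,0.9,0,0,-0.04],[0,0,0,0,-0.04],[0,0,2,0,-0.04],[0,0,2,0,-0.04],[0,0,2,0,-0.04],[0,0,0,0,-0.04],[0,0,0,0,-0.04]]]'

```text
t: 20.0
tool_pos: [0.4704, 0.1926, 0.093]
ee_rot: [-0.0, 0.989, 0.149, 0.0]
wrist_force: [-0.8, 0.4, -0.6]
gripper_width: 0.0428
grip_force: 37.8
```

```bash
python3 - <<'E'
from fit import *
togo(.4755,.1926,.08,.3)
f,p,tool,z=both(6)
Q,zz=tool((z>.052)&(z<p[2]-.01),p[2]-.0305)
x=np.floor((Q[:,0]-110)/3.4).astype(int);y=np.floor((40-Q[:,1])/3.4).astype(int)
M=[['  .' for _ in range(25)]for _ in range(27)]
for a,b,h in zip(x,y,zz):
    if 0<=a<27 and 0<=b<25: M[26-a][b]='%3d'%(h*1000)
for i,r in enumerate(M[2:22]): print('%4d'%(110+3.4*(24-i)+1.7),''.join(r))
E
```

```text
t 20.0 pos [0.4704 0.1926 0.093 ] yaw 0.2998 quat [-0.      0.9888  0.1493  0.    ] w 0.0428 F [-0.8  0.4 -0.6] g 37.8
turn deg -0.01 shift mm before turn [4.9 1.5] after turn [4.9 1.5] z 13.0
 193   .  .  .  .  .  .  .  .  .  .  .  .  .  .  .  .  .  .  .  .  .  .  .  .  .
 189   .  .  .  .  .  .  .  .  . 61  .  . 61  . 62 62  .  .  .  .  .  .  .  .  .
 186   .  .  .  .  .  .  . 59 60 57 61 61 61 61 62 59 59  .  .  .  .  .  .  .  .
 183   .  .  .  .  .  . 62 63 59  .  .  . 58 59  .  . 60 60 60  .  .  .  .  .  .
 179   .  .  .  .  . 60 60  . 60 60  . 60 61 60 60 60  . 58 60 60  .  .  .  .  .
 176   .  .  .  . 61 63  .  . 61 61 58 62 64 61 61 60  .  . 61 61  .  .  .  .  .
 172   .  .  .  . 61 58  . 61 61 60 60 60 61 59 61 62 58 59  . 62  .  .  .  .  .
 169   .  .  . 61 63  .  . 59 62  . 60 61  . 61 60 62 62 63 54 62 62  .  .  .  .
 166   .  .  . 58 61  . 62 61 61 60 58 61 61 61 62 59 61 57  .  . 60  .  .  .  .
 162   .  .  . 60 59 60 62 63 61 61 62 61 61 57 59 58 61 60 57 61 61 60  .  .  .
 159   .  . 63 61 62 60 59 60 61  . 59 59 59 62 61 61 59 61 59 64 64 62  .  .  .
 155   .  .  . 61 63  . 61 61 58 60 61 59 61 62 59  . 62 57  .  . 63  .  .  .  .
 152   .  .  . 63 63 63 61 59 61 60 59 61 62 59 59 59 60 58  . 64 62  .  .  .  .
 149   .  .  . 62 61 64  . 60 61 62 61 61 61 60 60 62 60 58  . 64 65 60  .  .  .
 145   .  .  . 60 61 63  .  .  . 60 60 60 62 60 60 59 63 61 61 63 63  .  .  .  .
 142   .  .  .  .  . 63 58  . 57 61 63 58 59 59 59 60  .  .  .  .  .  .  .  .  .
 138   .  .  .  .  .  .  .  .  .  .  .  . 61 54  .  .  .  .  .  .  .  .  .  .  .
 135   .  .  .  .  . 81  .  .  .  .  .  .  .  .  .  .  .  .  .  .  .  .  .  .  .
 132   .  .  .  .  .  . 64  .  .  .  .  .  .  .  .  .  .  .  . 62  .  .  .  .  .
 128   .  .  .  .  .  .  .  .  .  .  .  .  .  .  .  .  .  .  .  .  .  .  .  .  .
```

Emit:
step_arm --motion '[[[0,0,2,0,-0.04],[0,0,2,0,-0.04],[0,0,2,0,-0.04],[0,0,2,0,-0.04],[0,0,2,0,-0.04],[0,0,1,0,-0.04],[0,0,0,0,-0.04]]]'

```text
t: 21.18
tool_pos: [0.4703, 0.1926, 0.0819]
ee_rot: [0.0, 0.989, 0.149, -0.0]
wrist_force: [0.2, -0.1, -1.3]
gripper_width: 0.0428
grip_force: 37.8
```

```bash
cat >> fit.py <<'E'
def ringz(n=5):
    for cam in('top','side'):
        f,p,tool,z=both(n,cam=cam); Q,zz=tool((z>.035)&(z<p[2]-.02),.05)
        rr=np.hypot(Q[:,0]-159.5,Q[:,1]+1.5); m=(rr>25)&(rr<28)
        for nm,k in(('front',Q[:,0]>176),('side',(Q[:,0]<165)&(Q[:,0]>142))): print(cam,nm,(m&k).sum(),np.median(zz[m&k]).round(4),end=' | ')
        print('axle',np.median(zz[rr<15]).round(4))
E
python3 - <<'E'
from fit import *
togo(.4755,.1926,.08,.3)
ringz()
E
```

```text
t 21.18 pos [0.4703 0.1926 0.0819] yaw 0.2998 quat [ 0.000e+00  9.888e-01  1.493e-01 -1.000e-04] w 0.0428 F [ 0.2 -0.1 -1.3] g 37.8
turn deg -0.01 shift mm before turn [4.9 1.5] after turn [4.9 1.5] z 1.9
top front 15 0.05 | top side 13 0.0521 | axle 0.0606
side front 8 0.0545 | side side 8 0.0502 | axle 0.0597
```

Emit:
step_arm --motion '[[[0,0,1,0,-0.04],[0,0,1,0,-0.04],[0,0,0.7,0,-0.04],[0,0,0,0,-0.04]]]'

```text
t: 22.18
tool_pos: [0.4703, 0.1926, 0.0792]
ee_rot: [0.0, 0.989, 0.149, -0.0]
wrist_force: [0.3, -0.1, -1.6]
gripper_width: 0.0426
grip_force: 37.8
```

Emit:
step_arm --motion '[[[0,0,0.8,0,-0.04],[0,0,0.8,0,-0.04],[0,0,0,0,-0.04]]]'

```text
t: 22.55
tool_pos: [0.4704, 0.1926, 0.0776]
ee_rot: [0.0, 0.989, 0.149, -0.0]
wrist_force: [0.3, -0.1, -2.5]
gripper_width: 0.0425
grip_force: 37.8
```

```bash
python3 - <<'E'
from fit import *
ringz()
togo(.4755,.1926,.08,.3)
E
```

```text
top front 13 0.0462 | top side 13 0.0497 | axle 0.0575
side front 4 0.0465 | side side 7 0.0458 | axle 0.0563
t 23.05 pos [0.4704 0.1926 0.0777] yaw 0.2998 quat [-0.      0.9888  0.1493  0.    ] w 0.0426 F [-0.2  0.1 -1.9] g 37.8
turn deg -0.01 shift mm before turn [4.9 1.5] after turn [4.9 1.5] z -2.3
```

Emit:
step_arm --motion '[[[0,0,0.7,0,-0.04],[0,0,0.7,0,-0.04],[0,0,0,0,-0.04]]]'

```text
t: 23.42
tool_pos: [0.4704, 0.1926, 0.0763]
ee_rot: [0.0, 0.989, 0.149, -0.0]
wrist_force: [-1.1, -0.7, -1.7]
gripper_width: 0.0427
grip_force: 37.8
```

Emit:
step_arm --motion '[[[0,0,0.6,0,-0.04],[0,0,0,0,-0.04]]]'

```text
t: 23.68
tool_pos: [0.4704, 0.1926, 0.0757]
ee_rot: [-0.0, 0.989, 0.149, -0.0]
wrist_force: [-0.0, -0.1, -1.2]
gripper_width: 0.0426
grip_force: 37.8
```

Emit:
step_arm --motion '[[[0,0,0.6,0,-0.04],[0,0,0.5,0,-0.04],[0,0,0,0,-0.04]]]'

```text
t: 24.05
tool_pos: [0.4703, 0.1926, 0.0746]
ee_rot: [0.0, 0.989, 0.149, -0.0]
wrist_force: [-0.1, 0.4, -1.7]
gripper_width: 0.0429
grip_force: 37.9
```

```bash
sed -i 's/p\[2\]-.02),.05)/.068),.05)/' fit.py; python3 - <<'E'
from fit import *
ringz(6)
togo(.4755,.1926,.08,.3)
E
```

```text
top front 15 0.0468 | top side 13 0.049 | axle 0.0609
side front 8 0.0541 | side side 11 0.0476 | axle 0.0596
t 24.65 pos [0.4704 0.1926 0.0746] yaw 0.2998 quat [-0.      0.9888  0.1493 -0.    ] w 0.0428 F [-0.8  0.2 -0.7] g 37.9
turn deg -0.01 shift mm before turn [4.9 1.5] after turn [4.9 1.5] z -5.4
```

Emit:
step_arm --motion '[[[0,0,-0.3,0,0.05],[0,0,0,0,0.12],[0,0,0,0,0.2],[0,0,0,0,0.28],[0,0,0,0,0.36],[0,0,0,0,0.44],[0,0,0,0,0.44],[0,0,0,0,0.44]]]'

```text
t: 25.65
tool_pos: [0.4703, 0.1926, 0.0749]
ee_rot: [0.0, 0.989, 0.149, -0.0]
wrist_force: [0.9, -0.4, -1.8]
gripper_width: 0.0635
grip_force: 9.4
```

```bash
python3 - <<'E'
from fit import *
togo(.4755,.1926,.08,.3)
f=grab_frame('top');g=grab_frame('side')
cv2.imwrite('pics/c8.png',cv2.resize(np.hstack([f['image'][165:215,155:205],g['image'][120:170,230:280]])[:,:,::-1],None,fx=8,fy=8,interpolation=cv2.INTER_CUBIC))
ringz(3)
E
```

```text
t 25.65 pos [0.4703 0.1926 0.0749] yaw 0.2998 quat [ 0.      0.9888  0.1493 -0.    ] w 0.0635 F [ 0.9 -0.4 -1.8] g 9.4
turn deg -0.01 shift mm before turn [5.  1.5] after turn [5.  1.5] z -5.1
top front 14 0.049 | top side 13 0.0487 | axle 0.0608
side front 8 0.0536 | side side 9 0.0484 | axle 0.0598
```

View pics/c8.png

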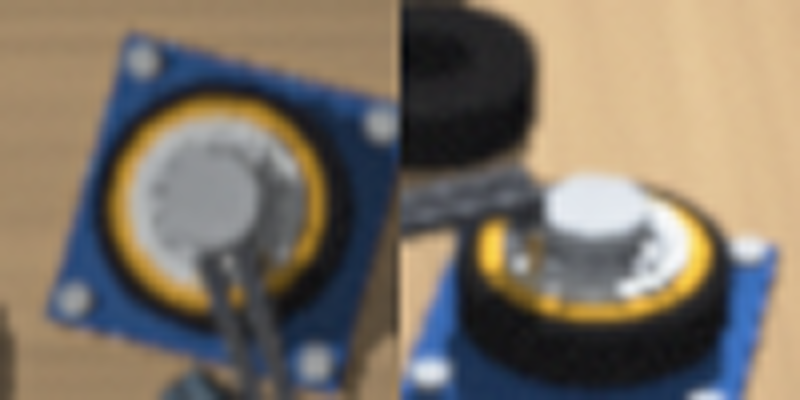

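Emit:
step_arm --motion '[[[0,0,-3,0,0.44],[0,0,-7,0,0.44],[0,0,-10,0,0.44],[0,0,-15,0,0.44],[0,0,-25,0,0.44],[0,0,0,0,0.44],[0,0,0,0,0.44]]]'

```text
t: 26.92
tool_pos: [0.4702, 0.1923, 0.1347]
ee_rot: [0.0, 0.989, 0.149, -0.0]
wrist_force: [0.4, -0.5, -1.3]
gripper_width: 0.0632
grip_force: 9.4
```

```bash
python3 - <<'E'
from fit import *
ringz(4)
f=grab_frame('top');g=grab_frame('side')
for n,z in(('ring_mid',.048),('axle_seat',.046)):
    for fr in(f,g): print(n,[(at_z(fr,r['position'],z).round(4),round(r['confidence'],2)) for r in place_of(n,fr)[:2]])
jaws(1)
# brass posts
a=f['image'].astype(int); b=(a[...,0]>90)&(a[...,0]-a[...,2]>35)&(a[...,1]-a[...,2]>15)
B=pts(f,b,.064)[:,:2]; k=np.hypot(B[:,0]-.594,B[:,1]-.229)<.022; print(B[k].round(4).tolist())
togo(.4789,-.036,.0354,.211)
E
```

```text
top front 12 0.0488 | top side 10 0.0484 | axle 0.0612
side front 8 0.0535 | side side 11 0.0477 | axle 0.0596
ring_mid [(array([0.615 , 0.2373, 0.048 ]), 0.39), (array([ 0.722 , -0.0674,  0.048 ]), 0.39)]
ring_mid [(array([0.6204, 0.2484, 0.048 ]), 0.6), (array([0.7942, 0.1263, 0.048 ]), 0.4)]
axle_seat [(array([0.6199, 0.2521, 0.046 ]), 0.6)]
axle_seat [(array([0.6189, 0.2164, 0.046 ]), 0.79)]
top 129 xmax [134.  135.8 137.3] z [-6.3  0.6  3.4  5.9]
80 20 y mean/min/max -2.0 -12.5 8.4 z med 3.5
90 20 y mean/min/max -1.7 -12.3 10.0 z med 4.0
100 19 y mean/min/max -1.7 -13.0 8.7 z med 2.8
110 21 y mean/min/max -1.9 -12.8 9.0 z med 4.8
120 21 y mean/min/max -1.9 -13.8 9.6 z med 2.8
130 18 y mean/min/max -1.9 -13.6 11.0 z med 1.2
side 149 xmax [134.2 135.2 137.9] z [-24.2  -3.5   1.2   3.2]
80 21 y mean/min/max -6.8 -13.4 8.6 z med 2.1
90 20 y mean/min/max -4.3 -14.5 6.5 z med 1.1
100 21 y mean/min/max -6.4 -15.1 10.1 z med 1.2
110 21 y mean/min/max -5.1 -15.5 10.6 z med 2.3
120 33 y mean/min/max -6.3 -18.1 7.5 z med 0.4
130 24 y mean/min/max -7.5 -17.1 8.4 z med -1.4
[[0.5976, 0.2183], [0.5941, 0.2117], [0.5941, 0.2084], [0.5908, 0.215], [0.5908, 0.2117], [0.5907, 0.2084], [0.5876, 0.2183], [0.5875, 0.215], [0.5875, 0.2117], [0.5874, 0.2084], [0.5848, 0.2481], [0.5846, 0.2382], [0.5846, 0.2349], [0.5843, 0.2217], [0.5843, 0.2183], [0.5842, 0.215], [0.5841, 0.2117], [0.5813, 0.2382], [0.5812, 0.2349], [0.5812, 0.2316], [0.5779, 0.2349]]
t 27.73 pos [0.4704 0.1926 0.1349] yaw 0.2998 quat [0.     0.9888 0.1493 0.    ] w 0.0633 F [-0.8  0.2 -1.2] g 9.4
turn deg 5.09 shift mm before turn [-59.4 220.9] after turn [-39.6 225.3] z 99.5
```

Emit:
step_arm --motion '[[[-6,22,0,0,0.44],[-12,44,0,0,0.44],[-12,46,0,0,0.44],[-12,46,0,0,0.44],[-10,38,0,0,0.44],[-7.4,25,0,0,0.44],[0,0,0,5.1,0.44],[0,0,25,0,0.44],[0,0,30,0,0.44],[0,0,20,0,0.44],[0,0,10,0,0.44],[0,0,0,0,0.44]]]'

```text
t: 29.22
tool_pos: [0.4787, -0.036, 0.0497]
ee_rot: [-0.0, 0.994, 0.105, -0.0]
wrist_force: [0.6, -0.1, -2.5]
gripper_width: 0.0636
grip_force: 9.4
```

```bash
python3 -c "
from h import *
togo(.4789,-.036,.0354,.211)"
```

```text
t 29.23 pos [ 0.4787 -0.036   0.0497] yaw 0.2109 quat [-1.000e-04  9.944e-01  1.053e-01 -4.000e-04] w 0.0636 F [ 0.6 -0.1 -2.5] g 9.4
turn deg -0.0 shift mm before turn [0.2 0. ] after turn [0.2 0. ] z 14.3
```

Emit:
step_arm --motion '[[[0,0,7,0,0.44],[0,0,4,0,0.44],[0,0,2,0,0.44],[0,0,1,0,0.44],[0,0,0,0,0.44],[0,0,0,0,0.44]]]'

```text
t: 29.98
tool_pos: [0.479, -0.0361, 0.036]
ee_rot: [0.0, 0.994, 0.105, 0.0]
wrist_force: [-0.3, 0.3, -1.4]
gripper_width: 0.0634
grip_force: 9.4
```

Emit:
step_arm --motion '[[[0,0,0.7,0,0.44],[0,0,0.5,0,0.44],[0,0,0,0,0.44],[0,0,0,0,0.55],[0,0,0,0,0.7],[0,0,0,0,0.9],[0,0,0,0,0.9],[0,0,0,0,0.9]]]'

```text
t: 30.98
tool_pos: [0.4788, -0.0361, 0.0347]
ee_rot: [-0.0, 0.994, 0.105, -0.0]
wrist_force: [0.6, -0.0, -0.1]
gripper_width: 0.0837
grip_force: 0.0
```

Emit:
step_arm --motion '[[[0,0,-5,0,0.9],[0,0,-10,0,0.9],[0,0,-25,0,0.9],[0,0,-40,0,0.9],[0,0,-40,0,0.9],[-20,0,-30,0,0.9],[-40,0,0,0,0.9],[0,0,0,0,0.9]]]'

```text
t: 31.98
tool_pos: [0.4178, -0.0495, 0.1853]
ee_rot: [0.001, 0.995, 0.105, -0.001]
wrist_force: [-0.0, 0.4, -0.4]
gripper_width: 0.0837
grip_force: 0.0
```

```bash
python3 - <<'E'
from fit import *
fs=[grab_frame('side') for i in range(4)]; g=fs[-1]; g['range_z']=np.median([x['range_z'] for x in fs],0); f=grab_frame('top')
m=redmask(g); C=cloud(g); k=m&(abs(C[...,0]-.48)<.09)&(abs(C[...,1]+.03)<.09); P=C[k]; T=P[P[:,2]>.042]
print('red',len(P),P.mean(0).round(4),'z',np.percentile(P[:,2],[5,50,95]).round(4),'zmax by x',[T[abs(T[:,0]-x)<.008][:,2].mean().round(4) for x in(.44,.46,.48,.5)])
for n,z in dict(oil_at=None,tape_at=None,tube_at=None,spare_at=None,pliers_grip=.04).items(): print(n,[(at_depth(g,r['position']) if z is None else at_z(g,r['position'],z)).round(3) for r in place_of(n,g)[:2]])
z=cloud(f)[...,2]; Q=cloud(f)[:,:,:2]-[.624,.2387]; r=np.hypot(*np.moveaxis(Q,-1,0))
print('ring annulus z',np.percentile(z[(r>.024)&(r<.028)],[10,50,90]).round(4)); print(status.sense()['t'],status.sense()['tool_pos'])
E
```

```text
red 388 [ 0.4716 -0.0429  0.0429] z [0.0305 0.0451 0.0488] zmax by x [np.float64(0.0472), np.float64(0.0468), np.float64(0.0469), np.float64(0.047)]
oil_at [array([0.765, 0.064, 0.09 ])]
tape_at [array([ 0.723, -0.081,  0.028])]
tube_at [array([ 0.565, -0.429,  0.038])]
spare_at [array([0.576, 0.429, 0.015])]
pliers_grip [array([ 0.487, -0.035,  0.04 ]), array([ 0.835, -0.302,  0.04 ])]
ring annulus z [0.0424 0.0471 0.0508]
32.475 [ 0.42042555 -0.04845896  0.18453537]
```

The pliers lie flat on the rest, the ring is seated and the bystanders haven't moved, so I hand in.

```bash
python3 -c "
from h import *
print(workorder.job_done())"
```

```text
the job is handed in; nothing more can be done
None
```

I handed the job in at about 32 s of the 58 s limit: by my camera checks the ring is closed and flat in the axle groove, the pliers lie flat on the grey rest and are let go, and the bystanders haven't moved; no verdict came back.

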